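# Set the dust extractor's run-on timer by four clicks and start it

### The job

The dust extractor's control box stands on the workbench. With a fingertip in its notch, push the big timer dial round clockwise (seen from above) by exactly four clicks from where it stands now, then press the start button down until it bottoms and let go. Use only the outside of the fingers: do not grip or force the dial, do not press start before the dial is set, and leave the other things on the bench where they are.

Things in the scene. Friction and masses are not known exactly. Their poses are not given: they have to be found in the camera images.
- control_box: Grey steel control box fixed to the bench, 190 mm (its x) by 300 mm (its y) by 50 mm high. Origin at the centre of its underside; its z points up. The dial stands on its top at x = 0, y = +55 mm and the button at x = 0, y = -95 mm.
- dial_axis (a point): Centre of the timer dial's flat top face, on its upright axis, 80 mm above the bench. The dial is a black disc 120 mm in diameter and 26 mm thick (underside 54 mm, top 80 mm above the bench) with one finger notch in its rim; a thin bright disc 44 mm across marks its centre. The box's top lies 4 mm below the dial's underside, also under the notch.
- notch (a point): Middle of the finger notch, on the level of the dial's top face, 47 mm from dial_axis; it turns with the dial, and the direction from dial_axis to it is the notch's direction. The notch is open at the top and at the rim, 44 mm wide with two flat parallel side walls, and its floor is flat, 34 mm from the dial's axis (26 mm deep from the rim). Pushing on a side wall turns the dial.
- timer_dial (a joint): Angle of the timer dial in rad, growing clockwise seen from above. It has ten click-stops, 24 degrees (0.4189 rad) apart, at 0, 0.4189, ... 3.770, each marked by a white tick on the box beside the dial, with end stops just beyond the first and last; it starts in one of the first four click-stops. About 2.6 N at the notch carries it over the crest half-way between two stops, after which it jumps forward by itself into the next stop and stays there; it has no other friction.
- start_button_top (a point): Centre of the top face of the start button, a grey round cap 36 mm in diameter in a dark round housing 52 mm across; the cap's top is about 72 mm above the bench and 10 mm above its housing.
- start_button (a joint): How far the start button is pressed down, in m: 0 released, 0.006 at the bottom. A spring brings it back; fully down takes 5 N.
- glue_bottle: White plastic glue bottle standing upright, 54 mm in diameter and 130 mm tall, loose; origin at the centre of its underside. To be left alone.
- screwdriver: Screwdriver lying on the bench, 190 mm long along its x axis, loose. To be left alone.
- offcut: L-shaped wooden offcut lying on the bench, about 110 by 65 by 18 mm, loose; origin at its underside. To be left alone.

How it is judged:
On the way, in this order (a step that is already met when the one before it is completed fails the run):
1. the dial has been turned four clicks on from its start (distance of notch from where it was at the start of the episode between 0.0658 and 0.0737 m), for 0.2 s.
2. the start button is pressed at least 5 mm with the dial four clicks on (all of step 1 and value of joint start_button above 0.005 m), for 0.05 s.
At the end, for the whole second after the job is handed in: The dial rests four clicks clockwise of where it started (within 0.3 click) and the start button, after being pressed at least 5 mm, is up again (less than 2 mm down) (all of step 1 and value of joint start_button below 0.002 m and velocity of joint timer_dial between -0.1 and 0.1 rad/s); the robot touches nothing.
It fails at once if start pressed (more than 3 mm) while the dial is not four clicks on from its start (not (distance of notch from where it was at the start of the episode between 0.0658 and 0.0737 m) and value of joint start_button above 0.003 m).
It fails at once if the dial gripped or forced: more than 25 N between fingers and dial (contact force between the fingers and timer_dial above 25 N).
It fails at once if the glue bottle moved by more than 15 mm, lifted or carried (distance of glue_bottle from where it was at the start of the episode above 0.015 m).
It fails at once if the screwdriver moved by more than 15 mm, lifted or carried (distance of screwdriver from where it was at the start of the episode above 0.015 m).
It fails at once if the offcut moved by more than 15 mm, lifted or carried (distance of offcut from where it was at the start of the episode above 0.015 m).
It also fails if it takes over 69 s, if anything falls off the work surface, if the arm or the gripper's body presses on something with over 40 N, if the wrist force passes 120 N, or if a joint passes its speed limit or range.

### The arm

A 6-joint arm with a two-finger parallel gripper is mounted at the origin on the work surface. World frame = base frame: x ahead of the robot, y to its left, z up, the work surface at z = 0. Lengths are in m, angles in rad, forces in N, time in s.
With the tool pointing down it reaches from about 0.425 to 0.95 m from the base axis. Payload 3.5 kg.
Tool frame: the origin (TCP) lies midway between the tips of the shut fingers; the grasp point (between the pads) lies 19 mm behind it; z points along the fingers, y is the direction in which the jaws open and shut (so a half turn about z gives the same grasp; the last joint's range is limited). The gripper opens to 85 mm and grips with 20 to 120 N. Pads are 22 mm wide; open, the fingers measure 114 mm over their backs; the gripper's body (76 mm by 85 mm) begins 54 mm behind the grasp point. The pads swing forward as they close: fully open they stand 13 mm farther back than shut.
Start: joints at [-1.432, 0.286, 1.577, -0, 1.279, -0.15], TCP at [0.192, -0.647, 0.231] pointing down, gripper open.
Joint ranges: [-2.77, 2.77], [-0.9, 2.22], [0.21, 2.48], [-1.53, 4.67], [0.24, 2.81], [-2.84, 2.84]. Speed limits (rad/s): [2.79, 2.79, 3.14, 3.14, 3.14, 3.14].

### API

Orientations are given as a unit quaternion [x, y, z, w].
In Python, from plant import * gives the robot as it stands.
- The arm moves only by the shell command python3 -m jog 'ROWS' [FORCE]. ROWS is a JSON object of lists of equal length, an entry for each row: "travel": the shift along the world's x, y, z in mm, a list of three; "dr": the turn, a rotation vector about the world's x, y, z in degrees, a list of three; "jaw": the closure in counts, from 0 (fully open) to 255 (shut). In form: {"travel": [[x, y, z], ...], "dr": [[wx, wy, wz], ...], "jaw": [jaw, ...]}. A call has 1 to 5 rows; each row shifts and turns the commanded pose from where the row before left it; what a row does not reach is not made up. A row lasts 1/12 s, in which the tool goes at most 41.7 mm and 7.16 degrees, less where a joint would pass 70% of its speed; a pose out of reach is approached as far as the arm can. A call is refused whole if a number of a shift passes 41.7 or a number of a turn 7.16, either way. A call with a gripper value outside its range is refused whole. The fingers move at their own pace and stop on an object; FORCE is the grip in N (left out, the last holds). Time passes only in rows, so rows that do not move let the fingers close. It gives the time, the measured TCP pose, the force and the opening at its end, in the units of the state.
- get_state(): the state, without advancing time (a new reading comes with each control period).
- read_camera(name): name is "scene" or "top"; returns the picture (480x640x3 uint8, red, green, blue); there is no depth.
- camera_info(name): a dict with "K" (3x3 intrinsics, pixels), "R" (3x3) and "t" (3): a world point X has camera coordinates R X + t. Camera axes: x right, y down, z forward; pixel columns grow to the right and rows downward; lengths in m; the calibration is good to about 2 mm. A picture is of the moment at which its call begins. camera_info takes no time and is no camera call.
- sign_off(): hands the job in, once; it reports no verdict.
The state is a dict: "time": time; "qpos": joint angles; "dq": joint speeds; "joint_efforts": joint torques, N m; "eef_pos": TCP position; "tcp_rot": TCP orientation; "contact_force": force on the tool from outside, world axes, zero at the start; "wrist_torque": the same for the moment, N m; "opening": opening from 0.0 (shut) to 1.0 (fully open).
Only numpy, scipy, OpenCV 4.12 (cv2) and the standard library are available. Lean on these libraries where they do the work, as an engineer would, in place of code of your own. Each camera call takes 0.05 s, during which the arm holds its last target. There are 200 camera calls.

## Working session

There is one attempt and no reset: what is moved stays moved. The work goes in short steps, Python scripts to look and compute and a shell command to move; the robot and the scene stay as the last step left them, time stands still between calls to the robot, and variables do not carry over. Pictures are saved under pics/ and viewed, about 8 in all and at most 12, crops included, and the job is handed in when it is done.

```bash
mkdir -p pics
python3 - <<'E'
from plant import *
import cv2
for n in("top","scene"):
    cv2.imwrite(f"pics/{n}0.png",read_camera(n)[...,::-1]); c=camera_info(n); print(n,c)
print(get_state())
E
```

```text
top {'K': array([[588.4375024 ,   0.        , 322.16562363],
       [  0.        , 588.4375024 , 222.79806949],
       [  0.        ,   0.        ,   1.        ]]), 'R': array([[ 0.01649346, -0.99910945, -0.03883639],
       [-0.99906869, -0.01491902, -0.04048684],
       [ 0.03987139,  0.03946799, -0.99842503]]), 't': array([0.01720428, 0.60975265, 0.88385438])}
scene {'K': array([[490.71703297,   0.        , 321.71090893],
       [  0.        , 490.71703297, 246.06233154],
       [  0.        ,   0.        ,   1.        ]]), 'R': array([[ 0.62519047,  0.78041849, -0.00915768],
       [ 0.64736871, -0.52508734, -0.55244641],
       [-0.43594797,  0.33945584, -0.83349811]]), 't': array([-0.38507034, -0.33610383,  1.1277265 ])}
{'time': 0.1, 'qpos': array([-1.43197671e+00,  2.87091776e-01,  1.57802967e+00,  1.24432265e-05,
        1.27863430e+00, -1.50054727e-01]), 'dq': array([ 1.44796295e-05, -9.43033209e-04, -3.43252965e-03,  4.13650913e-04,
        6.15419141e-04,  3.99979002e-05]), 'joint_efforts': array([ 4.48259652e-04, -4.07297158e+01, -2.93700349e+01, -1.49346347e-04,
        3.40595667e-03,  1.50040040e-05]), 'eef_pos': array([ 0.1922013 , -0.64643095,  0.23007622]), 'tcp_rot': array([ 9.89586754e-01,  1.43933621e-01,  1.20315633e-05, -1.08149972e-03]), 'contact_force': array([ 0.23967151,  0.80263753, -0.69760146]), 'wrist_torque': array([-0.02350179,  0.01166871,  0.06038203]), 'opening': 0.9965157836310652}
```

View pics/top0.png

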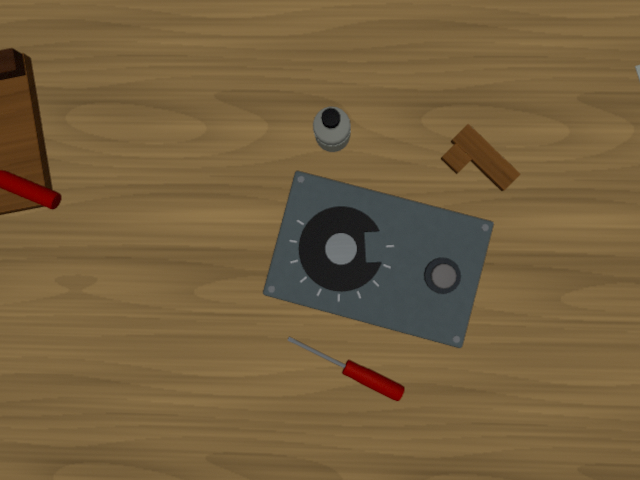

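View pics/scene0.png

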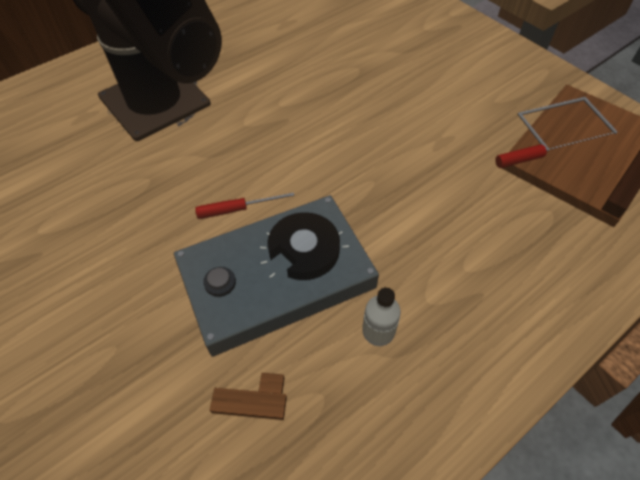

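The top picture shows the dial centre at about (341,249), with its notch facing right at (373,247) on the first tick (390,246). The button is at (443,276) and the bottle at (331,130). The screwdriver lies at about (345,368) and the offcut at (480,157). The ticks run clockwise in the image, so I'll take one enlarged crop to measure from.

```bash
cat > h.py <<'E'
from plant import *
import numpy as np, cv2
def ray(n,u,v,z):
    c=camera_info(n); R,t=c["R"],c["t"]; C=-R.T@t
    d=R.T@np.linalg.solve(c["K"],[u,v,1]); return C+d*(z-C[2])/d[2]
def proj(n,X):
    c=camera_info(n); p=c["K"]@(c["R"]@np.array(X)+c["t"]); return p[:2]/p[2]
E
python3 - <<'E'
from h import *
im=cv2.imread("pics/top0.png")[160:360,255:505]
cv2.imwrite("pics/crop0.png",cv2.resize(im,None,fx=3,fy=3,interpolation=cv2.INTER_CUBIC))
for n,u,v,z in [("dial",341,249,.08),("btn",443.5,276,.072),("notchfloor",364.5,247.5,.08),("n",373,247,.08),("bottle",331,118,.13),("c1",298,172,.05),("c2",493,222,.05),("c3",462,347,.05),("c4",264,294,.05)]:
    print(n,ray("top",u,v,z).round(4))
for n,u,v,z in [("dial",304,240.5,.08),("btn",219,278,.072)]: print("scene",n,ray("scene",u,v,z).round(4))
for t in [(390,246),(387,266),(376,283),(360,295),(338,298),(300,222)]:
    d=ray("top",*t,.05)-ray("top",341,249,.08); print(t,np.degrees(np.arctan2(d[1],d[0])).round(1),np.hypot(*d[:2]))
E
```

```text
dial [ 0.5703 -0.003   0.08  ]
btn [ 0.5347 -0.1475  0.072 ]
notchfloor [ 0.5729 -0.0359  0.08  ]
n [ 0.5738 -0.0477  0.08  ]
bottle [0.7447 0.0127 0.13  ]
c1 [0.682 0.062 0.05 ]
c2 [ 0.6128 -0.2215  0.05  ]
c3 [ 0.4326 -0.1784  0.05  ]
c4 [0.5027 0.1085 0.05  ]
scene dial [ 0.5721 -0.0014  0.08  ]
scene btn [ 0.5395 -0.1477  0.072 ]
(390, 246) -85.6 0.07100310149302692
(387, 266) -109.5 0.07086307733999722
(376, 283) -133.4 0.0705335019712779
(360, 295) -156.9 0.07205788973913851
(338, 298) 177.2 0.0713030850120461
(300, 222) 57.7 0.07180115696752921
```

View pics/crop0.png

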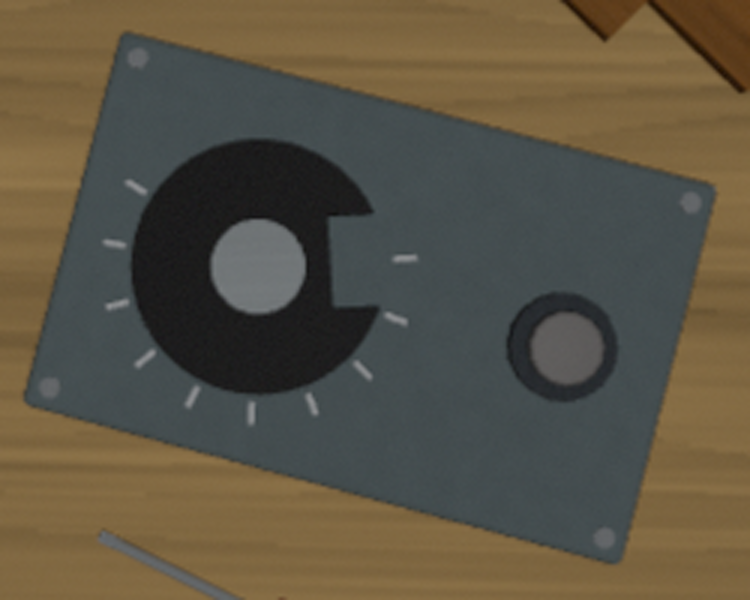

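Measurements against what's given:

- **Dial to button:** 149–150 mm in both cameras, as specified.
- **Notch:** at the first of ten ticks, world direction about −86°.
- **Dial centre:** about (0.571, −0.002).
- **Button:** about (0.537, −0.1475).

My plan is to shut the fingers, keep tool x radial, and enter at r = 50 mm. I'll move over now at the current height.

```bash
python3 -m jog '{"travel":[[21,33,0],[21,33,0],[21,33,0],[21,33,0],[21,33,0]],"dr":[[0,0,4.3],[0,0,4.3],[0,0,4.3],[0,0,4.3],[0,0,4.3]],"jaw":[255,255,255,255,255]}' 40
python3 -m jog '{"travel":[[21,33,0],[21,33,0],[21,33,0],[21,33,0],[21,33,0]],"dr":[[0,0,4.3],[0,0,4.3],[0,0,4.3],[0,0,4.3],[0,0,4.3]],"jaw":[255,255,255,255,255]}'
python3 -m jog '{"travel":[[21,33,0],[21,33,0],[21,33,0],[21,33,0],[0,0,0]],"dr":[[0,0,4.3],[0,0,4.3],[0,0,4.3],[0,0,4.3],[0,0,4.3]],"jaw":[255,255,255,255,255]}'
```

```text
time: 0.52
eef_pos: [0.2977, -0.4801, 0.2306]
tcp_rot: [0.945, 0.327, 0.0, -0.001]
contact_force: [0.5, -0.1, 0.6]
opening: 0.3
time: 0.93
eef_pos: [0.4027, -0.315, 0.2309]
tcp_rot: [0.867, 0.498, -0.0, -0.0]
contact_force: [0.7, 0.1, 0.7]
opening: 0.0
time: 1.35
eef_pos: [0.4883, -0.1795, 0.2309]
tcp_rot: [0.757, 0.654, 0.001, -0.001]
contact_force: [-0.8, -0.2, -1.1]
opening: 0.002
```

```bash
python3 -m jog '{"travel":[[21.6,31.9,0],[21.6,31.9,0],[21.6,31.9,0],[21.6,31.9,0],[0,0,0]],"dr":[[0,0,3.2],[0,0,3.2],[0,0,3.2],[0,0,3.2],[0,0,0]],"jaw":[255,255,255,255,255]}'
python3 -m jog '{"travel":[[0,0,-35],[0,0,-35],[0,0,-35],[0,0,-20],[0,0,0]],"dr":[[0,0,0],[0,0,0],[0,0,0],[0,0,0],[0,0,0]],"jaw":[255,255,255,255,255]}'
python3 - <<'E'
from h import *
a=read_camera("scene")[...,::-1]; 
cv2.imwrite("pics/c1.png",cv2.resize(a[150:330,180:400],None,fx=3,fy=3,interpolation=cv2.INTER_CUBIC))
p=get_state()["eef_pos"];print(p,(proj("scene",p)-[180,150])*3)
E
```

```text
time: 1.77
eef_pos: [0.5747, -0.0523, 0.2308]
tcp_rot: [0.68, 0.733, 0.001, -0.001]
contact_force: [-0.9, 0.3, -0.4]
opening: 0.003
time: 2.18
eef_pos: [0.5679, -0.0565, 0.0997]
tcp_rot: [0.683, 0.73, -0.003, -0.006]
contact_force: [-1.2, -1.5, -0.5]
opening: -0.005
[ 0.57003385 -0.05704227  0.10298727] [284.10137373 299.55209595]
```

View pics/c1.png

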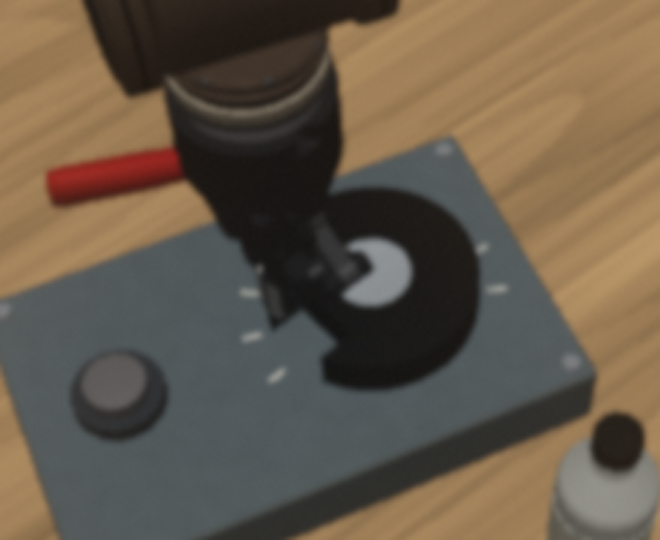

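The picture shows the fingers over the dial with the lower tip at crop (275,325). Something grey sits at (345,265), which I take to be the finger's back or linkage. The pose is still settling, so I'll hold and re-read.

```bash
python3 -m jog '{"travel":[[0,0,0],[0,0,0],[0,0,0],[0,0,0],[0,0,0]],"dr":[[0,0,0],[0,0,0],[0,0,0],[0,0,0],[0,0,0]],"jaw":[255,255,255,255,255]}'
python3 - <<'E'
from h import *
a=read_camera("scene")[...,::-1]; b=read_camera("top")[...,::-1]
f=lambda a:cv2.resize(a,None,fx=4,fy=4,interpolation=cv2.INTER_CUBIC)
A=f(a[180:310,210:310]);B=f(b[190:320,290:390])
cv2.imwrite("pics/c2.png",np.clip(np.hstack([A,B])*1.8,0,255))
s=get_state();p=s["eef_pos"];print(p,s["tcp_rot"],s["qpos"],(proj("scene",p)-[210,180])*4,(proj("top",p)-[290,190])*4)
E
```

```text
time: 2.65
eef_pos: [0.5735, -0.0577, 0.1078]
tcp_rot: [0.683, 0.73, 0.001, 0.001]
contact_force: [-0.1, 0.3, -0.2]
opening: -0.002
[ 0.57302517 -0.05752539  0.1071026 ] [6.82955103e-01 7.30460074e-01 2.79557313e-04 5.73967584e-04] [-2.76152481e-01  2.04480389e-01  1.91813553e+00 -3.36182680e-05
  1.01770019e+00 -3.43329669e-01] [261.31865146 279.28663098] [364.6879558 230.9004777][ WARN:0@1.201] global loadsave.cpp:1063 imwrite_ Unsupported depth image for selected encoder is fallbacked to CV_8U.
```

View pics/c2.png

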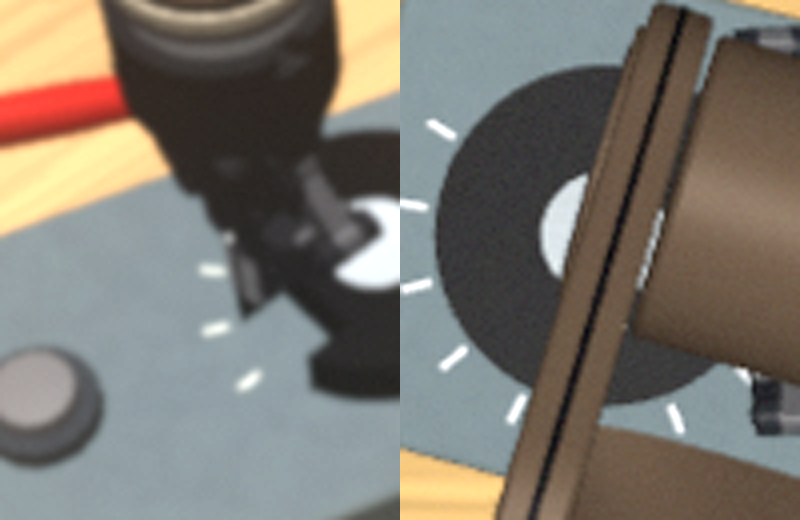

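Run:
```python
from h import *
s=get_state();p=s["eef_pos"]
from scipy.spatial.transform import Rotation as Ro
R=Ro.from_quat(s["tcp_rot"]).as_matrix()
im=cv2.imread("pics/c2.png")[:, :400]
for h in (0,-.03):
  c=[tuple(map(int,((proj("scene",p+R@[sx*.011,sy*.0145,h])-[210,180])*4).round())) for sx,sy in ((1,1),(1,-1),(-1,-1),(-1,1))]
  print(c); cv2.polylines(im,[np.array(c)],True,(0,0,255) if h==0 else (0,255,0),1)
# dial top circle, notch tick check
d=np.array([.571,-.002,.08])
c=np.array([(proj("scene",d+.06*np.array([np.cos(t),np.sin(t),0]))-[210,180])*4 for t in np.linspace(0,6.3,60)]).astype(int)
cv2.polylines(im,[c],False,(255,255,0),1)
cv2.imwrite("pics/c3.png",cv2.resize(im,None,fx=1.15,fy=1.15))
```

```text
[(307, 286), (259, 241), (216, 273), (263, 318)]
[(301, 243), (252, 197), (208, 229), (256, 276)]
```

View pics/c3.png

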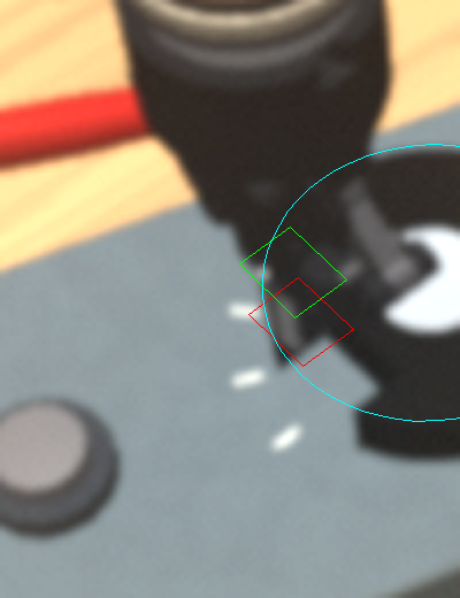

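The outline of the dial fits, and the tip lies over the notch but about 5 mm too far out. I'll shift it inward and then descend slowly, watching the force.

```bash
python3 -m jog '{"travel":[[1.5,5.5,0],[0,0,-7],[0,0,-7],[0,0,-6],[0,0,0]],"dr":[[0,0,0],[0,0,0],[0,0,0],[0,0,0],[0,0,0]],"jaw":[255,255,255,255,255]}'
python3 -m jog '{"travel":[[0,0,0],[0,0,-4],[0,0,-4],[0,0,0],[0,0,0]],"dr":[[0,0,0],[0,0,0],[0,0,0],[0,0,0],[0,0,0]],"jaw":[255,255,255,255,255]}'
```

```text
time: 3.17
eef_pos: [0.5726, -0.0515, 0.0838]
tcp_rot: [0.683, 0.73, -0.001, -0.002]
contact_force: [0.5, -0.3, -0.5]
opening: -0.002
time: 3.58
eef_pos: [0.5739, -0.0519, 0.078]
tcp_rot: [0.683, 0.73, -0.0, -0.0]
contact_force: [0.4, 0.4, 0.1]
opening: 0.004
```

```bash
python3 -m jog '{"travel":[[0,0,-3],[0,0,-3],[0,0,-3],[0,0,0],[0,0,0]],"dr":[[0,0,0],[0,0,0],[0,0,0],[0,0,0],[0,0,0]],"jaw":[255,255,255,255,255]}'
python3 -m jog '{"travel":[[0,0,-3],[0,0,-3],[0,0,0],[0,0,0],[0,0,0]],"dr":[[0,0,0],[0,0,0],[0,0,0],[0,0,0],[0,0,0]],"jaw":[255,255,255,255,255]}'
python3 - <<'E'
from h import *
a=read_camera("scene")[...,::-1]
cv2.imwrite("pics/c4.png",np.clip(cv2.resize(a[190:320,200:350],None,fx=4,fy=4,interpolation=cv2.INTER_CUBIC)*1.8,0,255).astype(np.uint8))
E
```

```text
time: 4.0
eef_pos: [0.5739, -0.0519, 0.0689]
tcp_rot: [0.683, 0.73, -0.0, -0.0]
contact_force: [1.2, 0.2, 0.3]
opening: -0.004
time: 4.42
eef_pos: [0.5742, -0.0519, 0.0633]
tcp_rot: [0.683, 0.73, -0.0, -0.0]
contact_force: [0.1, 0.7, 0.8]
opening: 0.002
```

View pics/c4.png

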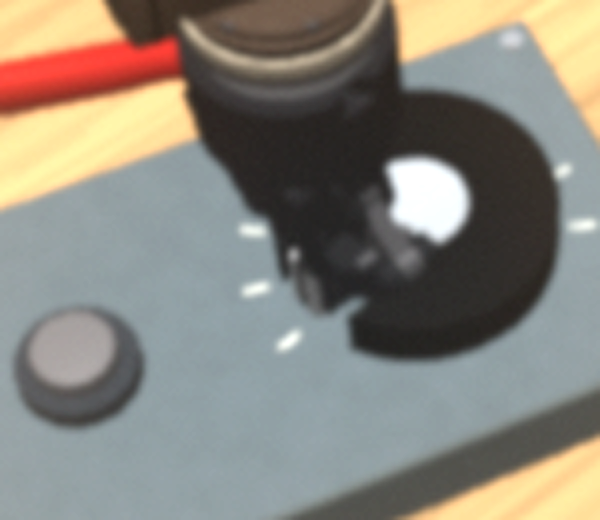

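The finger is in the notch without contact, and the dial still stands at its first tick. Next I'll work out arc increments about the dial axis.

Run:
```python
import numpy as np
r=50;f=np.radians(-86.3-4*np.arange(28));P=r*np.c_[np.cos(f),np.sin(f)]
print(*[f"{i*4+4}: {a.round(2)}" for i,a in enumerate(np.diff(P,axis=0))],sep="\n")
print((P/1000+[.571,-.002])[::5].round(4))
```

```text
4: [-3.49 -0.1 ]
8: [-3.49  0.14]
12: [-3.47  0.38]
16: [-3.43  0.62]
20: [-3.38  0.86]
24: [-3.31  1.1 ]
28: [-3.23  1.32]
32: [-3.13  1.55]
36: [-3.01  1.76]
40: [-2.88  1.97]
44: [-2.74  2.16]
48: [-2.58  2.35]
52: [-2.41  2.52]
56: [-2.23  2.69]
60: [-2.04  2.83]
64: [-1.83  2.97]
68: [-1.62  3.09]
72: [-1.4  3.2]
76: [-1.18  3.29]
80: [-0.94  3.36]
84: [-0.71  3.42]
88: [-0.47  3.46]
92: [-0.23  3.48]
96: [0.02 3.49]
100: [0.26 3.48]
104: [0.5  3.45]
108: [0.74 3.41]
[[ 0.5742 -0.0519]
 [ 0.557  -0.05  ]
 [ 0.5414 -0.0423]
 [ 0.5294 -0.0297]
 [ 0.5224 -0.0138]
 [ 0.5213  0.0035]]
```

```bash
python3 -m jog '{"travel":[[-3.5,-0.1,0],[-3.5,0.1,0],[0,0,0]],"dr":[[0,0,-4],[0,0,-4],[0,0,0]],"jaw":[255,255,255]}'
python3 -m jog '{"travel":[[-3.5,0.4,0],[-3.4,0.6,0],[0,0,0]],"dr":[[0,0,-4],[0,0,-4],[0,0,0]],"jaw":[255,255,255]}'
python3 -m jog '{"travel":[[-3.4,0.9,0],[0,0,0]],"dr":[[0,0,-4],[0,0,0]],"jaw":[255,255]}'
python3 -m jog '{"travel":[[-3.3,1.1,0],[0,0,0]],"dr":[[0,0,-4],[0,0,0]],"jaw":[255,255]}'
```

```text
time: 4.72
eef_pos: [0.5667, -0.0518, 0.0633]
tcp_rot: [0.733, 0.681, -0.0, -0.0]
contact_force: [0.8, -0.1, -0.7]
opening: 0.004
time: 4.97
eef_pos: [0.5608, -0.0512, 0.0637]
tcp_rot: [0.778, 0.628, 0.001, 0.001]
contact_force: [2.4, -1.0, -0.5]
opening: -0.003
time: 5.13
eef_pos: [0.5571, -0.0501, 0.0636]
tcp_rot: [0.799, 0.601, 0.0, 0.0]
contact_force: [1.0, 0.2, 0.3]
opening: -0.003
time: 5.3
eef_pos: [0.5532, -0.0487, 0.0632]
tcp_rot: [0.819, 0.573, -0.0, -0.001]
contact_force: [0.1, 0.1, 0.2]
opening: 0.001
```

```bash
python3 -m jog '{"travel":[[-3.2,1.3,0],[-3.1,1.6,0],[-3.0,1.8,0],[-2.9,2.0,0],[0,0,0]],"dr":[[0,0,-4],[0,0,-4],[0,0,-4],[0,0,-4],[0,0,0]],"jaw":[255,255,255,255,255]}'
python3 -m jog '{"travel":[[-2.7,2.2,0],[0,0,0]],"dr":[[0,0,-4],[0,0,0]],"jaw":[255,255]}'
python3 -m jog '{"travel":[[-2.6,2.3,0],[0,0,0]],"dr":[[0,0,-4],[0,0,0]],"jaw":[255,255]}'
python3 - <<'E'
from h import *
print(get_state()["contact_force"])
a=read_camera("scene")[...,::-1]
cv2.imwrite("pics/c5.png",np.clip(cv2.resize(a[190:320,200:350],None,fx=4,fy=4,interpolation=cv2.INTER_CUBIC)*1.8,0,255).astype(np.uint8))
E
```

```text
time: 5.72
eef_pos: [0.5415, -0.0423, 0.0634]
tcp_rot: [0.891, 0.454, 0.0, 0.0]
contact_force: [0.8, -2.2, -0.6]
opening: 0.004
time: 5.88
eef_pos: [0.5387, -0.0399, 0.0634]
tcp_rot: [0.906, 0.423, 0.0, -0.0]
contact_force: [0.6, 0.1, 0.9]
opening: -0.004
time: 6.05
eef_pos: [0.5356, -0.0373, 0.0631]
tcp_rot: [0.92, 0.391, -0.001, -0.001]
contact_force: [-0.6, 0.3, -0.1]
opening: 0.0
[-0.62085722  0.31347419 -0.12111728]
```

View pics/c5.png

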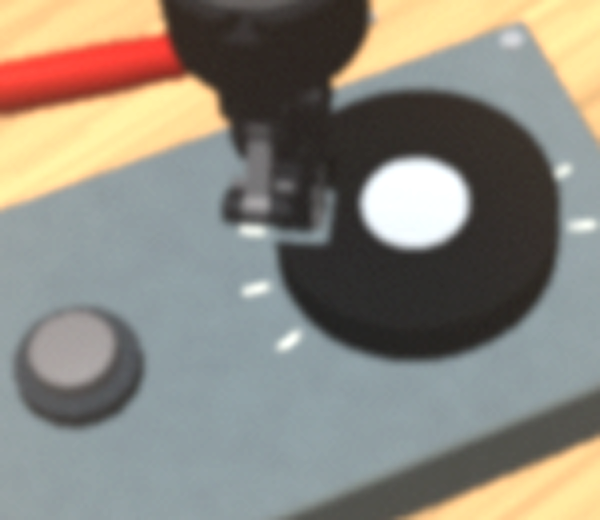

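The dial has gone two clicks: the notch now faces the third tick at crop (252,230), and the force peaks at 16° and 40° of finger travel. The next crests should come near 64–68° and 88–92°.

```bash
python3 -m jog '{"travel":[[-2.4,2.5,0],[-2.2,2.7,0],[-2.0,2.8,0],[-1.8,3.0,0],[0,0,0]],"dr":[[0,0,-4],[0,0,-4],[0,0,-4],[0,0,-4],[0,0,0]],"jaw":[255,255,255,255,255]}'
python3 -m jog '{"travel":[[-1.6,3.1,0],[-1.4,3.2,0],[0,0,0]],"dr":[[0,0,-4],[0,0,-4],[0,0,0]],"jaw":[255,255,255]}'
python3 -m jog '{"travel":[[-1.2,3.3,0],[-0.9,3.4,0],[0,0,0]],"dr":[[0,0,-4],[0,0,-4],[0,0,0]],"jaw":[255,255,255]}'
python3 -m jog '{"travel":[[-0.7,3.4,0],[0,0,0]],"dr":[[0,0,-4],[0,0,0]],"jaw":[255,255]}'
python3 -m jog '{"travel":[[-0.5,3.5,0],[0,0,0]],"dr":[[0,0,-4],[0,0,0]],"jaw":[255,255]}'
python3 -m jog '{"travel":[[-0.2,3.5,0],[0,0,0]],"dr":[[0,0,-4],[0,0,0]],"jaw":[255,255]}'
python3 -m jog '{"travel":[[0,1.8,0],[0,0,0],[0,0,0]],"dr":[[0,0,-2],[0,0,0],[0,0,0]],"jaw":[255,255,255]}'
```

```text
time: 6.52
eef_pos: [0.5276, -0.0268, 0.0633]
tcp_rot: [0.966, 0.259, -0.0, 0.0]
contact_force: [0.5, -1.4, 0.2]
opening: 0.003
time: 6.77
eef_pos: [0.5244, -0.0201, 0.0632]
tcp_rot: [0.982, 0.191, -0.0, -0.0]
contact_force: [-0.3, 0.4, 0.7]
opening: -0.0
time: 7.02
eef_pos: [0.5225, -0.0134, 0.0632]
tcp_rot: [0.992, 0.122, -0.0, -0.0]
contact_force: [0.4, -0.9, -0.3]
opening: 0.004
time: 7.18
eef_pos: [0.522, -0.0105, 0.0633]
tcp_rot: [0.996, 0.088, 0.0, 0.0]
contact_force: [-0.3, -1.6, 0.1]
opening: -0.003
time: 7.35
eef_pos: [0.5216, -0.0072, 0.0634]
tcp_rot: [0.999, 0.053, 0.0, 0.0]
contact_force: [0.2, -1.4, -0.4]
opening: 0.002
time: 7.52
eef_pos: [0.5212, -0.0032, 0.0633]
tcp_rot: [1.0, 0.018, -0.0, -0.0]
contact_force: [-0.7, 0.2, -0.3]
opening: 0.001
time: 7.77
eef_pos: [0.5212, -0.0015, 0.0633]
tcp_rot: [1.0, 0.001, -0.0, -0.0]
contact_force: [-0.6, -0.3, 0.1]
opening: -0.001
```

The fourth jump is done and the finger is free in the notch. I'll lift straight up, clear the camera's view and check the dial.

```bash
python3 -m jog '{"travel":[[0,0,-0],[0,0,8],[0,0,10],[0,0,15],[0,0,15]],"dr":[[0,0,0],[0,0,0],[0,0,0],[0,0,0],[0,0,0]],"jaw":[255,255,255,255,255]}'
python3 -m jog '{"travel":[[0,-30,15],[0,-40,0],[0,-40,0],[0,-30,0],[0,0,0]],"dr":[[0,0,0],[0,0,0],[0,0,0],[0,0,0],[0,0,0]],"jaw":[255,255,255,255,255]}'
python3 -m jog '{"travel":[[0,0,0],[0,0,0],[0,0,0]],"dr":[[0,0,0],[0,0,0],[0,0,0]],"jaw":[255,255,255]}'
python3 - <<'E'
from h import *
f=lambda a:cv2.resize(a,None,fx=3,fy=3,interpolation=cv2.INTER_CUBIC)*1.6
a=read_camera("top")[...,::-1];b=read_camera("scene")[...,::-1]
cv2.imwrite("pics/c6.png",np.clip(np.hstack([f(a[190:320,285:400]),f(b[190:320,190:340])]),0,255).astype(np.uint8))
E
```

```text
time: 8.18
eef_pos: [0.5212, -0.0015, 0.1126]
tcp_rot: [1.0, -0.001, 0.0, -0.0]
contact_force: [0.2, 0.3, -0.5]
opening: 0.003
time: 8.6
eef_pos: [0.5221, -0.1467, 0.1286]
tcp_rot: [1.0, -0.003, 0.002, 0.002]
contact_force: [0.0, 0.2, 0.1]
opening: -0.001
time: 8.85
eef_pos: [0.5211, -0.1405, 0.1266]
tcp_rot: [1.0, -0.001, 0.0, -0.0]
contact_force: [-0.3, 0.2, 0.8]
opening: -0.0
```

View pics/c6.png

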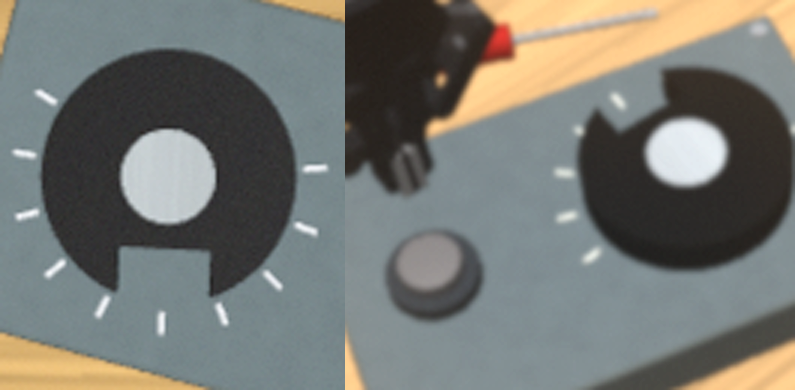

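The notch now sits exactly on the fifth tick at crop (162,323), four clicks from the first, and the finger is clear. Next is the button.

```bash
python3 -m jog '{"travel":[[15,-7,0],[0,0,-17],[0,0,-17],[0,0,-12],[0,0,0]],"dr":[[0,0,0],[0,0,0],[0,0,0],[0,0,0],[0,0,0]],"jaw":[255,255,255,255,255]}'
python3 -m jog '{"travel":[[0,0,0],[0,0,0],[0,0,-3],[0,0,0],[0,0,0]],"dr":[[0,0,0],[0,0,0],[0,0,0],[0,0,0],[0,0,0]],"jaw":[255,255,255,255,255]}'
python3 - <<'E'
from h import *
a=read_camera("scene")[...,::-1]
cv2.imwrite("pics/c7.png",np.clip(cv2.resize(a[210:320,170:290],None,fx=4,fy=4,interpolation=cv2.INTER_CUBIC)*1.8,0,255).astype(np.uint8))
E
```

```text
time: 9.37
eef_pos: [0.534, -0.1467, 0.0771]
tcp_rot: [1.0, -0.001, -0.003, -0.001]
contact_force: [-1.1, 0.3, -0.6]
opening: 0.001
time: 9.78
eef_pos: [0.5364, -0.1487, 0.0779]
tcp_rot: [1.0, -0.001, 0.0, 0.0]
contact_force: [-0.5, -0.1, 0.4]
opening: -0.0
```

View pics/c7.png

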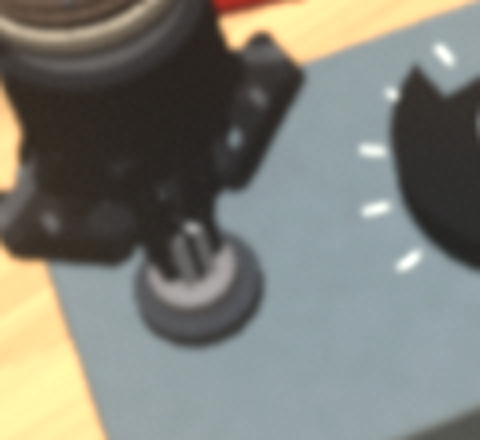

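The tips are over the cap, so I'll press in small steps and watch the force.

```bash
python3 -m jog '{"travel":[[0,0,-3],[0,0,-3],[0,0,-2],[0,0,0],[0,0,0]],"dr":[[0,0,0],[0,0,0],[0,0,0],[0,0,0],[0,0,0]],"jaw":[255,255,255,255,255]}'
python3 -m jog '{"travel":[[0,0,-2],[0,0,0],[0,0,0]],"dr":[[0,0,0],[0,0,0],[0,0,0]],"jaw":[255,255,255]}'
python3 -m jog '{"travel":[[0,0,-1],[0,0,0],[0,0,0]],"dr":[[0,0,0],[0,0,0],[0,0,0]],"jaw":[255,255,255]}'
```

```text
time: 10.25
eef_pos: [0.5365, -0.1487, 0.0697]
tcp_rot: [1.0, -0.001, 0.0, 0.0]
contact_force: [-0.6, -0.4, 1.7]
opening: 0.001
time: 10.5
eef_pos: [0.5365, -0.1487, 0.0677]
tcp_rot: [1.0, -0.001, 0.0, 0.0]
contact_force: [0.9, -0.1, 3.7]
opening: 0.004
time: 10.75
eef_pos: [0.5365, -0.1487, 0.0667]
tcp_rot: [1.0, -0.001, 0.0, 0.0]
contact_force: [1.1, -0.4, 4.8]
opening: -0.002
```

```bash
python3 -m jog '{"travel":[[0,0,-1],[0,0,0],[0,0,0]],"dr":[[0,0,0],[0,0,0],[0,0,0]],"jaw":[255,255,255]}'
python3 -m jog '{"travel":[[0,0,-0.5],[0,0,0],[0,0,0]],"dr":[[0,0,0],[0,0,0],[0,0,0]],"jaw":[255,255,255]}'
```

```text
time: 11.0
eef_pos: [0.5365, -0.1487, 0.0661]
tcp_rot: [1.0, -0.001, 0.0, 0.0]
contact_force: [-0.9, -0.1, 6.8]
opening: 0.003
time: 11.25
eef_pos: [0.5365, -0.1487, 0.066]
tcp_rot: [1.0, -0.001, 0.0, 0.0]
contact_force: [-1.1, -0.0, 9.2]
opening: 0.001
```

The button is at the bottom: z has stopped falling and the force is rising past 5 N. I'll release it and move clear.

```bash
python3 -m jog '{"travel":[[0,0,5],[0,0,10],[0,0,20],[0,0,30],[0,0,30]],"dr":[[0,0,0],[0,0,0],[0,0,0],[0,0,0],[0,0,0]],"jaw":[255,255,255,255,255]}'
python3 -m jog '{"travel":[[0,-30,20],[0,-40,0],[0,-40,0],[0,0,0],[0,0,0]],"dr":[[0,0,0],[0,0,0],[0,0,0],[0,0,0],[0,0,0]],"jaw":[255,255,255,255,255]}'
python3 -m jog '{"travel":[[0,0,0],[0,0,0],[0,0,0],[0,0,0]],"dr":[[0,0,0],[0,0,0],[0,0,0],[0,0,0]],"jaw":[255,255,255,255]}'
python3 - <<'E'
from h import *
a=read_camera("top")[...,::-1];b=read_camera("scene")[...,::-1]
cv2.imwrite("pics/c8.png",np.clip(np.hstack([a[90:410,250:550],b[150:470,150:450]])*1.3,0,255).astype(np.uint8))
E
```

```text
time: 11.67
eef_pos: [0.5343, -0.1475, 0.1588]
tcp_rot: [1.0, -0.001, -0.003, -0.001]
contact_force: [-0.2, -0.1, 0.4]
opening: -0.002
time: 12.08
eef_pos: [0.5351, -0.2597, 0.179]
tcp_rot: [1.0, -0.003, -0.001, -0.001]
contact_force: [0.4, 0.2, -0.7]
opening: -0.001
time: 12.42
eef_pos: [0.5361, -0.2572, 0.1795]
tcp_rot: [1.0, -0.001, -0.0, -0.0]
contact_force: [0.8, -0.3, -0.6]
opening: -0.005
```

View pics/c8.png

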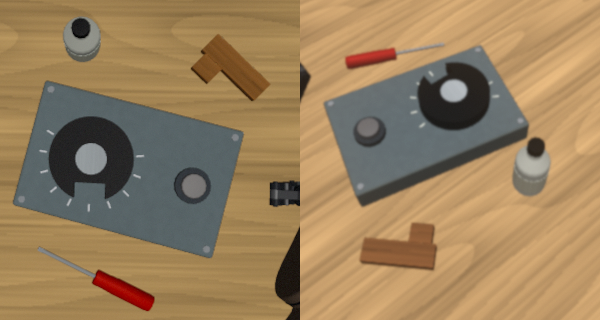

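The notch is on the fifth tick at (89,207), the button is up at (193,186), the other objects are where they were, and the arm is clear.

```bash
python3 -c "
from plant import *
print(sign_off())"
```

```text
the job is handed in; nothing more can be done
None
```

I turned the dial four clicks clockwise with the shut fingers in its notch, then pressed the start button to its bottom, let go and handed the job in at about 12.5 s. The hand-in reports no verdict.

- **Dial:** the last pictures show the notch on the fifth tick; it started on the first. The highest force I read while turning was about 2.6 N, against the 25 N limit. That force was read only at the end of each move, so a brief peak in between would not show.
- **Button:** the fingertips stopped moving at a height of 66 mm with 9 N on them, so the cap was fully down. It takes 5 N. After I let go, the cap looks up again in the pictures.
- **Surroundings:** the bottle, screwdriver and offcut look unmoved, and the arm stood clear of everything.
- **Disagreements:** the two cameras differed by 2 mm on the dial's position and 5 mm on the button's, so I used averages. Before entering the notch, the fingertip looked about 5 to 8 mm off its computed outline. I corrected its position by about 5 mm and felt no contact going in.

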